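Level a shop display rack with its screw foot and hold the spirit level down

ROBOT

A 7-joint arm with a two-finger parallel gripper is mounted at the origin on the work surface. World frame = base frame: x ahead of the robot, y to its left, z up, the work surface at z = 0. Lengths are in m, angles in rad, forces in N, time in s.
With the tool pointing down it reaches from about 0.425 to 1.025 m from the base axis. Payload 9.4 kg.
Tool frame: the origin (TCP) lies midway between the tips of the shut fingers; the grasp point (between the pads) lies 19 mm behind it (ctrl.grip_depth is the distance from the TCP to the grasp point, in m); z points along the fingers, y is the line along which they close (so a half turn about z gives the same grasp; the last joint's range is limited). The gripper opens to 93 mm and grips with 3 to 60 N. Pads are 15 mm wide; open, the fingers measure 128 mm over their backs; the gripper's body (75 mm by 188 mm) begins 65 mm behind the grasp point.
Start: joints at [1.196, 0.599, -0.003, 1.599, 0.002, 0.943, -0.08], TCP at [0.213, -0.693, 0.196] pointing down, gripper open.
Joint ranges: [-2.57, 2.57], [-0.35, 1.97], [-1.29, 1.29], [0.11, 2.56], [-1.05, 4.19], [0.11, 1.86], [-2.63, 2.63]. Speed limits (rad/s): [2.22, 2.22, 3.01, 3.01, 3.14, 3.14, 3.14].

INTERFACE

Orientations are given as a unit quaternion [w, x, y, z].
In Python, from bench import ctrl, imaging, job_done gives the robot as it stands (ctrl), with the cameras (imaging) and the job as plain functions.
- The arm moves only by the shell command python3 nudge.py [FORCE], which reads ROWS from standard input. ROWS is a JSON list that holds a single list of rows (three levels of brackets), with 1 to 20 rows, each of 7 numbers: a rotation vector rx, ry, rz in parts of the range, where 1.0 means pi rad, then dx, dy, dz in parts of the range, where 1.0 means 0.6 m, then the finger opening in m; each row is the pose to reach, as a shift and turn from the pose commanded when the command began, along the tool's axes at that moment; what a row does not reach only later rows make up. A row lasts 1/10 s, in which the tool goes at most 0.05 m and 0.15 rad, less where a joint would pass 70% of its speed; a pose out of reach is approached as far as the arm can. The fingers move at their own pace and stop on an object; FORCE is the grip in N (left out, the last holds). Time passes only in rows, so rows that do not move let the fingers close. It prints the time, the measured TCP pose, the force, the opening and the grip force at its end. A shift or turn number past 1, either way, is cut back to 1. Input that does not fit is refused with a message, and nothing moves.
- ctrl.sense(): the state, without advancing time (a new reading comes with each control period).
- imaging.grab_frame(name): name is "side" or "top" or "wrist"; returns the picture (480x640x3 uint8, red, green, blue); there is no depth.
- imaging.get_calibration(name): a dict with "mtx" (3x3 intrinsics, pixels), "extrinsics" (4x4, takes a point from world to camera coordinates). Camera axes: x right, y down, z forward; pixel columns grow to the right and rows downward; lengths in m; the calibration is good to about 2 mm. A picture is of the moment at which its call begins: read the wrist's pose just before it. get_calibration takes no time and is no camera call; for the wrist camera it gives the pose at the moment of the call.
- job_done(): hands the job in; it is judged then, once.
The state is a dict: "time_s": time; "joint_positions": joint angles; "joint_vel": joint speeds; "joint_efforts": joint torques, N m; "eef_pos": TCP position; "ee_rot": TCP orientation; "wrist_force": force on the tool from outside, world axes, zero at the start; "moment": the same for the moment, N m; "gripper_width": finger opening in m; "grasp_force": force on a finger pad.
Only numpy, scipy, OpenCV 4.12 (cv2) and the standard library are available. Lean on these libraries where they do the work, as an engineer would, in place of code of your own. Each camera call takes 0.05 s, during which the arm holds its last target. There are 200 camera calls.

TASK

The low red and cream display rack on the shop counter leans to one side, as the spirit level lying on its deck shows. Raise the low end by turning the hand knob of that end's front foot until the bubble stands between its two black lines with the spirit level left free, and leave the foot of the high end as it is. Then prove the rack under load: press the spirit level down on the deck with the fingers, moderately (about 10 N), and finish while still pressing, the bubble still between its lines; do not knock over or shove the bottles and the jar.

Things in the scene. Friction and masses are not known exactly. Their poses are not given: they have to be found in the camera images.
- rack: low display rack, 440 mm long (left-right), 280 mm deep: cream deck, red side beams, low red wire guards round its rear half. Stands on two screw feet at its front corners (near the robot, 400 mm apart) and a fixed rear foot; cannot slide, only tilts as feet are turned. Origin 25 mm below the middle of the deck; x away from the robot, y left, z up
- deck_mid (a point): centre of the deck's upper face, 95 mm above the counter; same axes as the rack
- foot_left (a joint): turn of the left (+y) screw foot, rad: positive = clockwise seen from above = raises the left end; 0 = fully screwed in (stop), at most 10, at the start 0 to 0.8. 4 mm lift per full turn: 1 rad tips the rack 1.6 mrad and shifts the bubble 2.9 mm to the left. Needs about 0.06 N m and stays where it is left
- foot_right (a joint): the same for the right (-y) screw foot: positive = clockwise seen from above = raises the right end and shifts the bubble towards the right
- foot_left_knob (a point): centre of the round black fluted hand knob of the left foot, at half its height, 112 mm above the counter: 42 mm diameter, 24 mm high, axis vertical, its centre 50 mm in front of the deck's front edge; the rack's lug and bush lie 27 mm and more under this point. The knob turns on the spot and does not rise or sink
- foot_right_knob (a point): the same for the right foot
- level: blue spirit level lying loose on the deck, lengthwise left to right: 240 mm long, 28 wide, 42 high, 0.5 kg, black end caps, lime-green vial with a white bubble in the middle of its top, which is flat and firm all along, vial included. Origin at the centre of its underside, x along its length towards the left, z up
- level_top (a point): middle of the level's top face, 42 mm above the deck: the centre of the vial. Pressing here or evenly on both sides of it does not upset the reading
- bubble (a joint): bubble's distance from the middle of the vial along the level's x axis, m: positive = towards the left end, which is then the high one (a bubble runs to the high end). Settles in about 1 s; 1.8 mm per mrad of tilt, stops at 14 mm. It is 19 mm long; the black lines are 24 mm apart, so it is between them within 2.5 mm either way
- bottle_red: white bottle with a red cap, 60 mm in diameter, 150 mm high, standing loose on the rear of the deck on the left; origin at the centre of its underside
- bottle_blue: white bottle with a blue cap, the same size, on the rear of the deck on the right
- jar: white jar with a yellow lid, 80 mm in diameter, 110 mm high, standing loose on the counter beside the left end of the rack; origin at the centre of its underside

How it is judged:
By the outcome, as a careful person would: the job done as asked, in the order asked, and still so for the second after the job is handed in, while the arm keeps its last pose, push and grip.
It also fails if it takes over 67 s, if anything falls off the work surface, if the arm or the gripper's body presses on something with over 40 N, if the wrist force passes 120 N, or if a joint passes its speed limit or range.

## Working session

There is one attempt and no reset: what is moved stays moved. The work goes in short steps, Python scripts to look and compute and a shell command to move; the robot and the scene stay as the last step left them, time stands still between calls to the robot, and variables do not carry over. Pictures are saved under pics/ and viewed, at most 10 in all, crops included, and the job is handed in when it is done.

```bash
ls; mkdir -p pics
python3 - <<'E'
from bench import ctrl, imaging, job_done
import cv2
for n in("side","top"):
    im=imaging.grab_frame(n); cv2.imwrite(f"pics/{n}0.png",im[:,:,::-1])
    c=imaging.get_calibration(n); print(n,c["mtx"].round(1).tolist(),c["extrinsics"].round(3).tolist())
s=ctrl.sense(); print(s)
E
```

```text
bench.py
nudge.py
pics
side [[447.5, 0.0, 318.7], [0.0, 447.5, 237.9], [0.0, 0.0, 1.0]] [[0.995, -0.097, -0.014, -0.527], [-0.061, -0.501, -0.863, 0.181], [0.077, 0.86, -0.504, 0.919], [0.0, 0.0, 0.0, 1.0]]
top [[564.6, 0.0, 314.2], [0.0, 564.6, 249.3], [0.0, 0.0, 1.0]] [[-0.106, -0.994, 0.002, 0.144], [-0.972, 0.103, -0.211, 0.54], [0.21, -0.024, -0.977, 1.31], [0.0, 0.0, 0.0, 1.0]]
{'time_s': 0.1, 'joint_positions': array([ 1.19626807,  0.60002314, -0.00255058,  1.60006006,  0.00180418,
        0.94287883, -0.07983125]), 'joint_vel': array([-0.00081375, -0.00208069,  0.00119127, -0.00250508, -0.0003395 ,
       -0.00040678, -0.0008903 ]), 'joint_efforts': array([ 5.49311473e-03, -7.66556883e+01,  1.50217384e+00, -2.52936763e+01,
       -5.23468084e-02,  1.36057183e-02,  7.18863885e-05]), 'eef_pos': array([ 0.21259744, -0.6926401 ,  0.19525848]), 'ee_rot': array([-6.63659523e-04,  9.88929888e-01,  1.48381970e-01, -1.63958871e-04]), 'wrist_force': array([-0.02949444, -0.04180498,  0.0217062 ]), 'moment': array([ 0.0127183 , -0.03919124,  0.01297663]), 'grasp_force': 0.0, 'gripper_width': 0.09294089321452483}
```

View pics/top0.png

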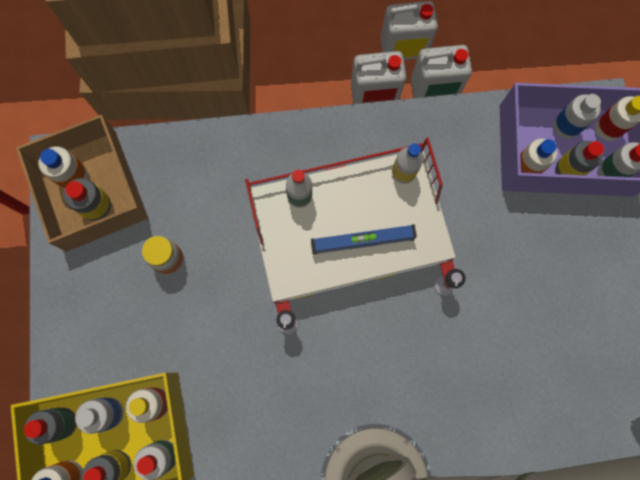

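View pics/side0.png

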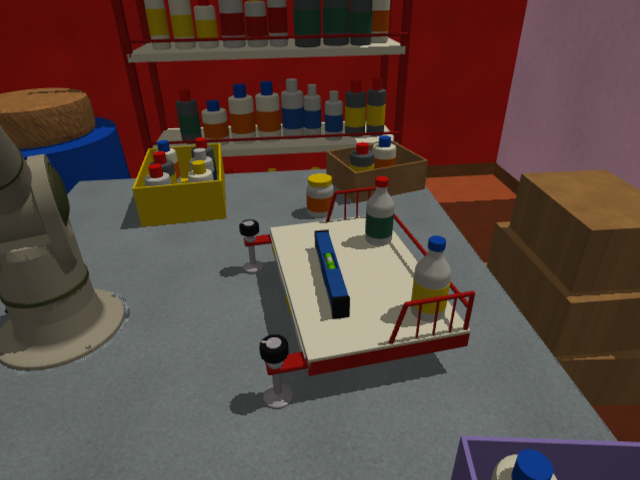

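The top view shows the left knob near (286,320), the right knob near (456,278) and the level from (313,246) to (415,233). In the side view the knobs are near (250,228) and (274,348). I'll enlarge these areas next.

Run:
```python
import cv2,numpy as np
t=cv2.imread("pics/top0.png");s=cv2.imread("pics/side0.png")
def c(im,x,y,w,h,k):return cv2.resize(im[y:y+h,x:x+w],None,fx=k,fy=k,interpolation=cv2.INTER_CUBIC)
row1=np.hstack([c(t,266,300,40,40,5),c(t,436,258,40,40,5),c(s,230,208,40,40,5),c(s,254,328,40,40,5)])
row2=np.hstack([c(t,304,220,120,40,4),c(s,300,225,60,90,160/40)[:160*1,:240][:, :240]])
row2=c(t,304,220,120,40,6.5)
row2=np.hstack([row2,np.zeros((260,20,3),np.uint8)])
cv2.imwrite("pics/c1.png",np.vstack([row1,row2]))
```

```text
(no output)
```

View pics/c1.png

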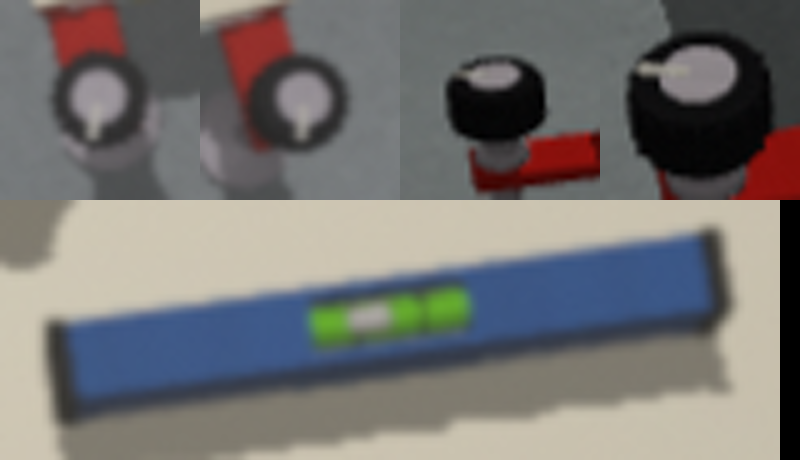

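The crop shows the bubble left of the vial's middle: the bubble is at about x=370 and the middle at about 390 in the crop, so roughly 7.5 mm left. The right end is therefore low. The knob cap centres are: top view left (285.6,319.4) and right (456.4,277.4), side view left (249.2,223) and right (273.6,342.6).

```bash
cat > h.py <<'E'
from bench import ctrl, imaging, job_done
import cv2,numpy as np
from scipy.spatial.transform import Rotation as R
def P(n):
    c=imaging.get_calibration(n); return c["mtx"]@c["extrinsics"][:3]
def tri(a,pa,b,pb):
    X=cv2.triangulatePoints(a,b,np.array(pa,float).reshape(2,1),np.array(pb,float).reshape(2,1)); X=(X[:3]/X[3])[:,0]
    e=[np.round((p@np.r_[X,1])[:2]/(p@np.r_[X,1])[2]-q,1) for p,q in((a,pa),(b,pb))]
    return X.round(4),e
def rot():
    q=ctrl.sense()["ee_rot"]; return R.from_quat(np.r_[q[1:],q[0]])
def delta(target): # tool-axes shift from measured TCP
    s=ctrl.sense(); return rot().inv().apply(np.array(target)-s["eef_pos"]).round(4)
E
python3 - <<'E'
from h import *
T,S=P("top"),P("side")
for n,a,b in(("L",(285.6,319.4),(249.2,223)),("R",(456.4,277.4),(273.6,342.6)),("vial",(364,238),(330,261))):
    print(n,*tri(T,a,S,b))
print(rot().as_matrix().round(3))
E
```

```text
L [0.3852 0.169  0.1239] [array([-0.1, -0.4]), array([-0.6,  0.1])]
R [ 0.4384 -0.2277  0.1224] [array([0., 0.]), array([ 0., -0.])]
vial [ 0.5499 -0.0281  0.135 ] [array([-0. , -0.2]), array([-0.3,  0.1])]
[[ 0.956  0.293 -0.001]
 [ 0.293 -0.956  0.001]
 [-0.    -0.001 -1.   ]]
```

Careful with the scale: shifts go in shares of 0.6 m and turns go in shares of pi rad. That gives: -0.378 m is -0.63, 0.352 m is 0.5867, -2.19 rad is -0.6971.

```bash
echo '[[[0, 0, -0.6971, 0.5867, -0.63, 0, 0.07], [0, 0, -0.6971, 0.5867, -0.63, 0, 0.07], [0, 0, -0.6971, 0.5867, -0.63, 0, 0.07], [0, 0, -0.6971, 0.5867, -0.63, 0, 0.07], [0, 0, -0.6971, 0.5867, -0.63, 0, 0.07], [0, 0, -0.6971, 0.5867, -0.63, 0, 0.07], [0, 0, -0.6971, 0.5867, -0.63, 0, 0.07], [0, 0, -0.6971, 0.5867, -0.63, 0, 0.07], [0, 0, -0.6971, 0.5867, -0.63, 0, 0.07], [0, 0, -0.6971, 0.5867, -0.63, 0, 0.07], [0, 0, -0.6971, 0.5867, -0.63, 0, 0.07], [0, 0, -0.6971, 0.5867, -0.63, 0, 0.07], [0, 0, -0.6971, 0.5867, -0.63, 0, 0.07], [0, 0, -0.6971, 0.5867, -0.63, 0, 0.07], [0, 0, -0.6971, 0.5867, -0.63, 0, 0.07], [0, 0, -0.6971, 0.5867, -0.63, 0, 0.07], [0, 0, -0.6971, 0.5867, -0.63, 0, 0.07], [0, 0, -0.6971, 0.5867, -0.63, 0, 0.07], [0, 0, -0.6971, 0.5867, -0.63, 0, 0.07], [0, 0, -0.6971, 0.5867, -0.63, 0, 0.07]]]' | python3 nudge.py
python3 - <<'E'
from h import *
print(ctrl.sense()["joint_positions"].round(3),delta([.4384,-.2277,.094]),rot().as_matrix().round(3).tolist())
Pw=P("wrist"); cv2.imwrite("pics/w1.png",imaging.grab_frame("wrist")[:,:,::-1])
for p in([.4384,-.2277,.1235],[.5499,-.0281,.137]):
    x=Pw@np.r_[p,1]; print(x[:2]/x[2])
E
```

```text
time_s: 2.1
eef_pos: [0.4383, -0.2284, 0.196]
ee_rot: [0.0, 0.321, 0.947, -0.0]
wrist_force: [-1.2, 0.2, 0.7]
gripper_width: 0.0704
grasp_force: 0.0
[ 0.865  0.39  -0.663  2.089  0.343  0.769  0.905] [0.0004 0.0006 0.102 ] [[-0.793, 0.609, 0.0], [0.609, 0.793, -0.0], [-0.0, -0.0, -1.0]]
[322.92406943 239.86002267]
[713.04365633 192.19521912]
```

View pics/w1.png

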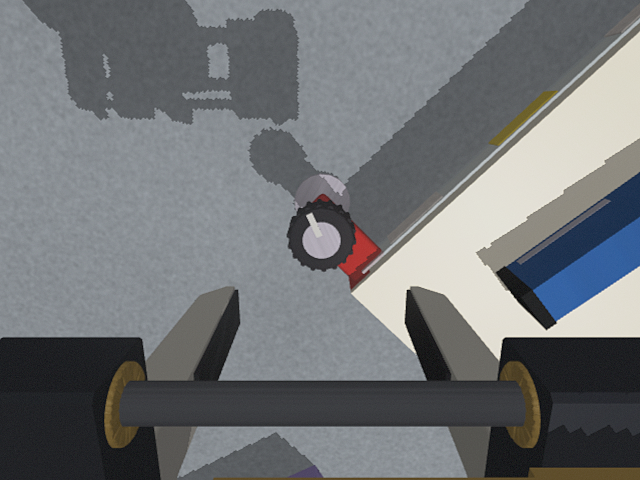

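The knob cap sits at (322,240), where the projection predicted it (323,240). Descend and grip.

To row units: 0.102 m is 0.17, 0.08 m is 0.1333.

```bash
echo '[[[0, 0, 0, 0, 0, 0.0667, 0.07], [0, 0, 0, 0, 0.0017, 0.1333, 0.07], [0, 0, 0, 0, 0.0017, 0.17, 0.07], [0, 0, 0, 0, 0.0017, 0.17, 0.07], [0, 0, 0, 0, 0.0017, 0.17, 0.03], [0, 0, 0, 0, 0.0017, 0.17, 0.03], [0, 0, 0, 0, 0.0017, 0.17, 0.03], [0, 0, 0, 0, 0.0017, 0.17, 0.03], [0, 0, 0, 0, 0.0017, 0.17, 0.03], [0, 0, 0, 0, 0.0017, 0.17, 0.03]]]' | python3 nudge.py 20
```

```text
time_s: 3.15
eef_pos: [0.4385, -0.2291, 0.0949]
ee_rot: [0.0, 0.322, 0.947, -0.001]
wrist_force: [-2.3, -3.6, 6.2]
gripper_width: 0.0413
grasp_force: 20.0
```

To row units: 2.4 rad is 0.7639.

```bash
echo '[[[0, 0, 0.0382, 0, 0, 0, 0.03], [0, 0, 0.0764, 0, 0, 0, 0.03], [0, 0, 0.1146, 0, 0, 0, 0.03], [0, 0, 0.1528, 0, 0, 0, 0.03], [0, 0, 0.191, 0, 0, 0, 0.03], [0, 0, 0.2292, 0, 0, 0, 0.03], [0, 0, 0.2674, 0, 0, 0, 0.03], [0, 0, 0.3056, 0, 0, 0, 0.03], [0, 0, 0.3438, 0, 0, 0, 0.03], [0, 0, 0.382, 0, 0, 0, 0.03], [0, 0, 0.4202, 0, 0, 0, 0.03], [0, 0, 0.4584, 0, 0, 0, 0.03], [0, 0, 0.4966, 0, 0, 0, 0.03], [0, 0, 0.5348, 0, 0, 0, 0.03], [0, 0, 0.573, 0, 0, 0, 0.03], [0, 0, 0.6112, 0, 0, 0, 0.03], [0, 0, 0.6494, 0, 0, 0, 0.03], [0, 0, 0.6875, 0, 0, 0, 0.03], [0, 0, 0.7257, 0, 0, 0, 0.03], [0, 0, 0.7639, 0, 0, 0, 0.03]]]' | python3 nudge.py 
echo '[[[0, 0, 0, 0, 0, 0, 0.03], [0, 0, 0, 0, 0, 0, 0.03], [0, 0, 0, 0, 0, 0, 0.03], [0, 0, 0, 0, 0, 0, 0.03], [0, 0, 0, 0, 0, 0, 0.03], [0, 0, 0, 0, 0, 0, 0.03], [0, 0, 0, 0, 0, 0, 0.03], [0, 0, 0, 0, 0, 0, 0.03], [0, 0, 0, 0, 0, 0, 0.03], [0, 0, 0, 0, 0, 0, 0.03], [0, 0, 0, 0, 0, 0, 0.03], [0, 0, 0, 0, 0, 0, 0.03]]]' | python3 nudge.py
python3 - <<'E'
from h import *
print(ctrl.sense()["joint_positions"].round(3),rot().as_matrix().round(3).tolist())
a=cv2.imread("pics/top0.png")
b=imaging.grab_frame("top")[:,:,::-1]; cv2.imwrite("pics/t1.png",b)
f=lambda i:cv2.resize(i[225:252,344:384],None,fx=16,fy=10.5*16/10.5,interpolation=cv2.INTER_CUBIC)
o=cv2.resize(np.vstack([f(a),f(b)]),None,fx=.65,fy=.65);cv2.imwrite("pics/c2.png",o);print(o.shape)
E
```

```text
time_s: 5.15
eef_pos: [0.4368, -0.2284, 0.0948]
ee_rot: [-0.0, 0.999, 0.041, -0.001]
wrist_force: [-8.1, -3.9, 9.3]
gripper_width: 0.0413
grasp_force: 20.0
time_s: 6.35
eef_pos: [0.4369, -0.2284, 0.0947]
ee_rot: [-0.0, 0.999, 0.043, -0.001]
wrist_force: [-7.2, -3.3, 9.1]
gripper_width: 0.041
grasp_force: 20.0
[ 0.26   0.489  0.148  2.222 -0.161  0.442 -0.948] [[0.996, 0.086, -0.002], [0.086, -0.996, 0.0], [-0.002, -0.0, -1.0]]
(562, 416, 3)
```

View pics/c2.png

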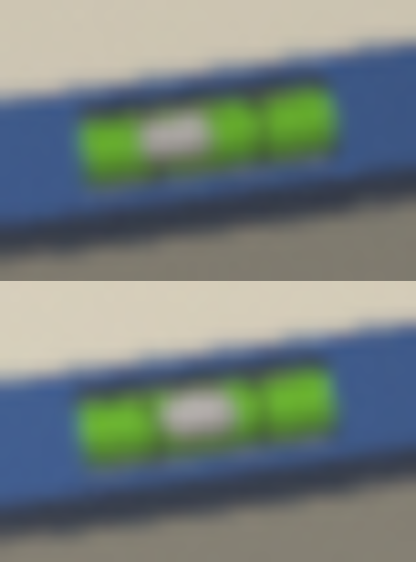

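The top crop shows the bubble at about x=198 against a middle of 206, so about 1.8 mm left (it was 31 px off before). I'll release the knob and take a closer look from above the vial.

To row units: -0.1895 m is -0.3158, -0.155 m is -0.2583, -0.046 rad is -0.0146.

```bash
echo '[[[0, 0, 0, 0, 0, 0, 0.065], [0, 0, 0, 0, 0, 0, 0.065], [0, 0, 0, 0, 0, 0, 0.065], [0, 0, 0, 0, 0, -0.0667, 0.065], [0, 0, 0, 0, 0, -0.1333, 0.065], [0, 0, 0, 0, 0, -0.2, 0.065], [0, 0, 0, 0, 0, -0.2583, 0.065], [0, 0, -0.0146, 0.2167, -0.3158, -0.2583, 0.065], [0, 0, -0.0146, 0.2167, -0.3158, -0.2583, 0.065], [0, 0, -0.0146, 0.2167, -0.3158, -0.2583, 0.065], [0, 0, -0.0146, 0.2167, -0.3158, -0.2583, 0.065], [0, 0, -0.0146, 0.2167, -0.3158, -0.2583, 0.065], [0, 0, -0.0146, 0.2167, -0.3158, -0.2583, 0.065], [0, 0, -0.0146, 0.2167, -0.3158, -0.2583, 0.065], [0, 0, -0.0146, 0.2167, -0.3158, -0.2583, 0.065], [0, 0, -0.0146, 0.2167, -0.3158, -0.2583, 0.065]]]' | python3 nudge.py
python3 - <<'E'
from h import *
print(rot().as_matrix().round(3).tolist())
Pw=P("wrist"); im=imaging.grab_frame("wrist")[:,:,::-1]
cv2.imwrite("pics/w2.png",im); np.save("Pw2.npy",Pw)
x=Pw@np.r_[.5499,-.0281,.137,1]; print(x[:2]/x[2])
E
```

```text
time_s: 8.0
eef_pos: [0.5513, -0.0289, 0.2492]
ee_rot: [0.0, 0.998, 0.066, -0.0]
wrist_force: [0.5, -0.7, -0.1]
gripper_width: 0.0649
grasp_force: 0.0
[[0.991, 0.131, -0.0], [0.131, -0.991, -0.0], [-0.0, 0.0, -1.0]]
[319.91293872 227.24983149]
```

View pics/w2.png

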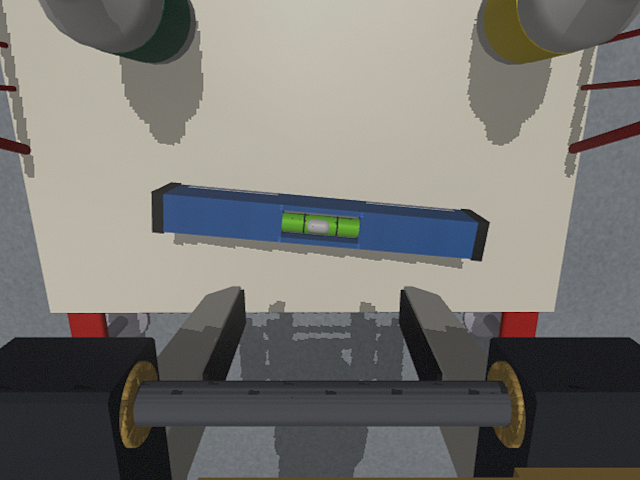

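The wrist view shows the vial at about (320,226), with the bubble near (318,226) between lines at about 304 and 336. I'll measure the profile.

Run:
```python
import cv2,numpy as np
im=cv2.imread("pics/w2.png").astype(int)
sat=im.max(2)-im.min(2)
for y in(223,225,227,229): print(y,[(x,tuple(im[y,x])) [0:1]+(int(sat[y,x]),int(im[y,x].max())) for x in range(278,364)][::1] if y==227 else '')
v=(im[:,:,1]>110)&(im[:,:,1]-im[:,:,0]>60); v[:200]=0; v[250:]=0
ys,xs=np.where(v&(np.arange(640)>270)&(np.arange(640)<370)); print("vial",xs.min(),xs.max(),ys.min(),ys.max())
w=(sat<50)&(im.max(2)>120); w[:215]=0;w[240:]=0;w[:,:300]=0;w[:,340:]=0
ys,xs=np.where(w);print("bubble",xs.min(),xs.max(),xs.mean(),ys.mean(),len(xs))
cv2.imwrite("pics/c3.png",cv2.resize(cv2.imread("pics/w2.png")[205:250,270:370],None,fx=8,fy=8,interpolation=cv2.INTER_CUBIC))
```

```text
223 
225 
227 [(278, 75, 128), (279, 75, 128), (280, 84, 134), (281, 42, 105), (282, 92, 134), (283, 101, 141), (284, 93, 140), (285, 96, 138), (286, 95, 139), (287, 97, 142), (288, 97, 141), (289, 93, 142), (290, 96, 143), (291, 97, 142), (292, 99, 143), (293, 99, 146), (294, 101, 145), (295, 98, 145), (296, 101, 147), (297, 100, 145), (298, 99, 146), (299, 102, 146), (300, 104, 150), (301, 112, 154), (302, 76, 125), (303, 5, 54), (304, 47, 92), (305, 106, 144), (306, 86, 147), (307, 15, 137), (308, 8, 150), (309, 3, 157), (310, 2, 160), (311, 3, 159), (312, 4, 159), (313, 4, 156), (314, 2, 157), (315, 2, 157), (316, 2, 158), (317, 2, 158), (318, 3, 159), (319, 3, 160), (320, 3, 161), (321, 2, 160), (322, 3, 161), (323, 4, 165), (324, 2, 162), (325, 2, 156), (326, 4, 154), (327, 3, 144), (328, 13, 142), (329, 49, 147), (330, 126, 163), (331, 116, 163), (332, 115, 163), (333, 116, 161), (334, 118, 167), (335, 122, 171), (336, 63, 113), (337, 11, 50), (338, 90, 141), (339, 125, 173), (340, 119, 168), (341, 118, 170), (342, 116, 170), (343, 117, 168), (344, 118, 171), (345, 117, 170), (346, 121, 171), (347, 118, 169), (348, 116, 172), (349, 119, 171), (350, 117, 171), (351, 118, 172), (352, 120, 170), (353, 119, 172), (354, 119, 173), (355, 119, 173), (356, 121, 174), (357, 127, 178), (358, 128, 177), (359, 48, 128), (360, 81, 131), (361, 74, 125), (362, 71, 122), (363, 72, 124)]
229 
vial 282 358 213 236
bubble 307 329 317.7154471544715 225.3821138211382 246
```

View pics/c3.png

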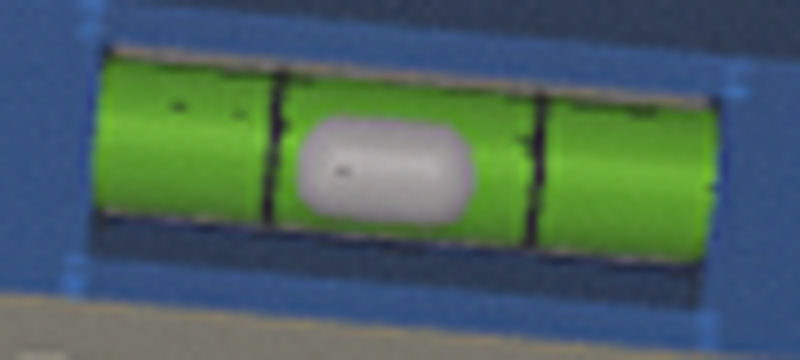

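The bubble is about 1.5 mm left, inside the lines. To gain margin before the load test, I'll give the right knob another 0.5 rad.

```bash
echo '[[[0, 0, 0, -0.23, 0.3033, 0, 0.065], [0, 0, 0, -0.23, 0.3033, 0, 0.065], [0, 0, 0, -0.23, 0.3033, 0, 0.065], [0, 0, 0, -0.23, 0.3033, 0, 0.065], [0, 0, 0, -0.23, 0.3033, 0, 0.065], [0, 0, 0, -0.23, 0.3033, 0, 0.065], [0, 0, 0, -0.23, 0.3033, 0, 0.065], [0, 0, 0, -0.23, 0.3033, 0.075, 0.065], [0, 0, 0, -0.23, 0.3033, 0.15, 0.065], [0, 0, 0, -0.23, 0.3033, 0.2167, 0.065], [0, 0, 0, -0.23, 0.3033, 0.2583, 0.065], [0, 0, 0, -0.23, 0.3033, 0.2583, 0.065], [0, 0, 0, -0.23, 0.3033, 0.2583, 0.03], [0, 0, 0, -0.23, 0.3033, 0.2583, 0.03], [0, 0, 0, -0.23, 0.3033, 0.2583, 0.03], [0, 0, 0, -0.23, 0.3033, 0.2583, 0.03], [0, 0, 0, -0.23, 0.3033, 0.2583, 0.03]]]' | python3 nudge.py 20
echo '[[[0, 0, 0.0382, 0, 0, 0, 0.03], [0, 0, 0.0764, 0, 0, 0, 0.03], [0, 0, 0.1146, 0, 0, 0, 0.03], [0, 0, 0.1528, 0, 0, 0, 0.03], [0, 0, 0.1655, 0, 0, 0, 0.03], [0, 0, 0.1655, 0, 0, 0, 0.03], [0, 0, 0.1655, 0, 0, 0, 0.03], [0, 0, 0.1655, 0, 0, 0, 0.065], [0, 0, 0.1655, 0, 0, 0, 0.065], [0, 0, 0.1655, 0, 0, 0, 0.065], [0, 0, 0.1655, 0, 0, -0.0667, 0.065], [0, 0, 0.1655, 0, 0, -0.1333, 0.065], [0, 0, 0.1655, 0, 0, -0.2, 0.065], [0, 0, 0.1655, 0, 0, -0.2583, 0.065]]]' | python3 nudge.py
python3 - <<'E'
from h import *
print(ctrl.sense()["joint_positions"].round(3),rot().as_matrix().round(3).tolist(),delta([.5513,-.0289,.249]))
E
```

```text
time_s: 9.75
eef_pos: [0.4406, -0.228, 0.0954]
ee_rot: [0.001, 0.998, 0.066, 0.002]
wrist_force: [0.2, -4.8, 1.1]
gripper_width: 0.0408
grasp_force: 20.0
time_s: 11.15
eef_pos: [0.4392, -0.226, 0.2511]
ee_rot: [-0.0, 0.981, -0.192, 0.0]
wrist_force: [0.1, -0.3, -0.7]
gripper_width: 0.065
grasp_force: 0.0
[ 0.003  0.269  0.456  2.072 -0.159  0.833 -1.404] [[0.926, -0.376, 0.001], [-0.376, -0.926, 0.0], [0.001, -0.0, -1.0]] [ 0.0297 -0.2248  0.0022]
```

To row units: -0.225 m is -0.375, 0.028 m is 0.0467, -0.437 rad is -0.1391.

```bash
echo '[[[0, 0, -0.1391, 0.0467, -0.375, 0, 0.065], [0, 0, -0.1391, 0.0467, -0.375, 0, 0.065], [0, 0, -0.1391, 0.0467, -0.375, 0, 0.065], [0, 0, -0.1391, 0.0467, -0.375, 0, 0], [0, 0, -0.1391, 0.0467, -0.375, 0, 0], [0, 0, -0.1391, 0.0467, -0.375, 0, 0], [0, 0, -0.1391, 0.0467, -0.375, 0, 0], [0, 0, -0.1391, 0.0467, -0.375, 0, 0], [0, 0, -0.1391, 0.0467, -0.375, 0, 0], [0, 0, -0.1391, 0.0467, -0.375, 0, 0], [0, 0, -0.1391, 0.0467, -0.375, 0, 0], [0, 0, -0.1391, 0.0467, -0.375, 0, 0]]]' | python3 nudge.py
python3 - <<'E'
from h import *
print(rot().as_matrix().round(3).tolist(),delta([.55,-.0281,.137]))
Pw=P("wrist"); im=imaging.grab_frame("wrist")[:,:,::-1]; cv2.imwrite("pics/w3.png",im)
x=Pw@np.r_[.55,-.0281,.137,1]; u=x[:2]/x[2]; print(u); x0,y0=u.astype(int)-[50,30]
cv2.imwrite("pics/c4.png",cv2.resize(im[y0:y0+60,x0:x0+100],None,fx=8,fy=8,interpolation=cv2.INTER_CUBIC));print(x0,y0)
E
```

```text
time_s: 12.35
eef_pos: [0.5499, -0.0287, 0.2491]
ee_rot: [-0.0, 1.0, 0.025, 0.0]
wrist_force: [0.0, -0.2, -0.0]
gripper_width: 0.0009
grasp_force: 0.0
[[0.999, 0.05, 0.0], [0.05, -0.999, 0.0], [0.0, -0.0, -1.0]] [ 1.000e-04 -6.000e-04  1.121e-01]
[320.51100096 225.52372959]
270 195
```

View pics/c4.png

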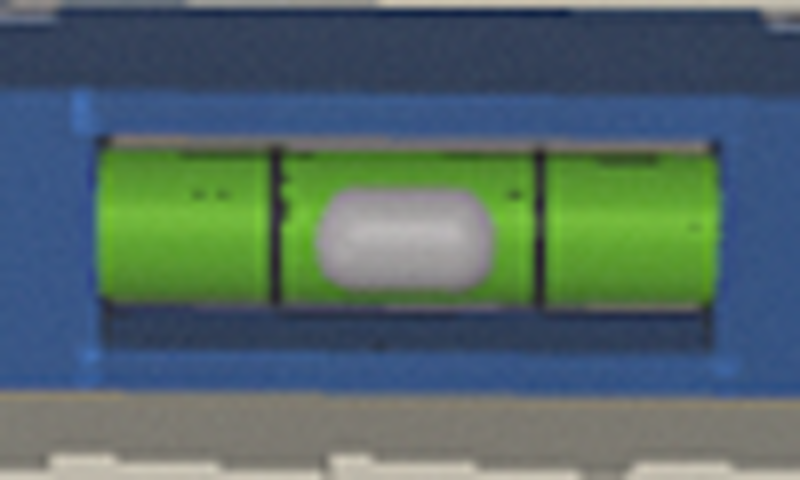

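The bubble is now centred: 406 between lines at 274 and 540 in the crop. Press the level gently.

To row units: 0.109 m is 0.1817, 0.001 m is 0.0017.

```bash
echo '[[[0, 0, 0, 0.0017, -0.0008, 0.0667, 0], [0, 0, 0, 0.0017, -0.0008, 0.1333, 0], [0, 0, 0, 0.0017, -0.0008, 0.1667, 0], [0, 0, 0, 0.0017, -0.0008, 0.1783, 0], [0, 0, 0, 0.0017, -0.0008, 0.1817, 0], [0, 0, 0, 0.0017, -0.0008, 0.1817, 0], [0, 0, 0, 0.0017, -0.0008, 0.1817, 0]]]' | python3 nudge.py
echo '[[[0, 0, 0, 0, 0, 0.0017, 0], [0, 0, 0, 0, 0, 0.0033, 0], [0, 0, 0, 0, 0, 0.0033, 0], [0, 0, 0, 0, 0, 0.0033, 0]]]' | python3 nudge.py
echo '[[[0, 0, 0, 0, 0, 0.0008, 0], [0, 0, 0, 0, 0, 0.0017, 0], [0, 0, 0, 0, 0, 0.0017, 0], [0, 0, 0, 0, 0, 0.0017, 0]]]' | python3 nudge.py
```

```text
time_s: 13.1
eef_pos: [0.5517, -0.0279, 0.1412]
ee_rot: [-0.0, 1.0, 0.025, 0.001]
wrist_force: [0.3, 0.2, 0.5]
gripper_width: 0.0005
grasp_force: 0.0
time_s: 13.5
eef_pos: [0.551, -0.0278, 0.1381]
ee_rot: [-0.0, 1.0, 0.025, 0.0]
wrist_force: [0.9, -0.4, 0.9]
gripper_width: 0.0001
grasp_force: 0.0
time_s: 13.9
eef_pos: [0.5509, -0.0278, 0.1369]
ee_rot: [0.0, 1.0, 0.025, -0.0]
wrist_force: [0.8, -0.3, 0.1]
gripper_width: 0.0005
grasp_force: 0.0
```

To row units: 0.001 m is 0.0017, 0.0005 m is 0.0008.

```bash
echo '[[[0, 0, 0, 0, 0, 0.0008, 0], [0, 0, 0, 0, 0, 0.0017, 0], [0, 0, 0, 0, 0, 0.0017, 0], [0, 0, 0, 0, 0, 0.0017, 0]]]' | python3 nudge.py
echo '[[[0, 0, 0, 0, 0, 0.0008, 0], [0, 0, 0, 0, 0, 0.0008, 0], [0, 0, 0, 0, 0, 0.0008, 0]]]' | python3 nudge.py
```

```text
time_s: 14.3
eef_pos: [0.551, -0.0278, 0.136]
ee_rot: [0.0, 1.0, 0.025, -0.0]
wrist_force: [0.1, 0.3, 0.3]
gripper_width: 0.0007
grasp_force: 0.0
time_s: 14.6
eef_pos: [0.5509, -0.0278, 0.1355]
ee_rot: [0.0, 1.0, 0.025, -0.0]
wrist_force: [-0.8, 1.4, -1.3]
gripper_width: 0.0001
grasp_force: 0.0
```

To row units: 0.0005 m is 0.0008.

```bash
echo '[[[0, 0, 0, 0, 0, 0.0008, 0], [0, 0, 0, 0, 0, 0.0008, 0], [0, 0, 0, 0, 0, 0.0008, 0]]]' | python3 nudge.py
echo '[[[0, 0, 0, 0, 0, 0.0008, 0], [0, 0, 0, 0, 0, 0.0008, 0], [0, 0, 0, 0, 0, 0.0008, 0]]]' | python3 nudge.py
```

```text
time_s: 14.9
eef_pos: [0.5509, -0.0278, 0.135]
ee_rot: [-0.0, 1.0, 0.025, -0.0]
wrist_force: [-0.5, -0.6, -0.1]
gripper_width: 0.0005
grasp_force: 0.0
time_s: 15.2
eef_pos: [0.551, -0.0278, 0.1345]
ee_rot: [0.0, 1.0, 0.025, -0.0]
wrist_force: [0.6, -0.7, -0.0]
gripper_width: 0.0005
grasp_force: 0.0
```

To row units: 0.0005 m is 0.0008.

```bash
echo '[[[0, 0, 0, 0, 0, 0.0008, 0], [0, 0, 0, 0, 0, 0.0008, 0], [0, 0, 0, 0, 0, 0.0008, 0]]]' | python3 nudge.py
echo '[[[0, 0, 0, 0, 0, 0.0008, 0], [0, 0, 0, 0, 0, 0.0008, 0], [0, 0, 0, 0, 0, 0.0008, 0]]]' | python3 nudge.py
```

```text
time_s: 15.5
eef_pos: [0.551, -0.0278, 0.134]
ee_rot: [0.0, 1.0, 0.025, -0.0]
wrist_force: [-0.3, 0.8, -0.7]
gripper_width: 0.0008
grasp_force: 0.0
time_s: 15.8
eef_pos: [0.551, -0.0279, 0.1335]
ee_rot: [0.0, 1.0, 0.025, -0.0]
wrist_force: [0.1, 0.6, -0.2]
gripper_width: 0.0002
grasp_force: 0.0
```

Run:
```python
from h import *
im=imaging.grab_frame("side")[:,:,::-1]; w=imaging.grab_frame("wrist")[:,:,::-1]
a=cv2.resize(im[200:330,270:400],(400,400),interpolation=cv2.INTER_CUBIC)
b=cv2.resize(w[150:400,195:445],(400,400))
cv2.imwrite("pics/c5.png",np.hstack([a,b]))
```

```text
(no output)
```

View pics/c5.png

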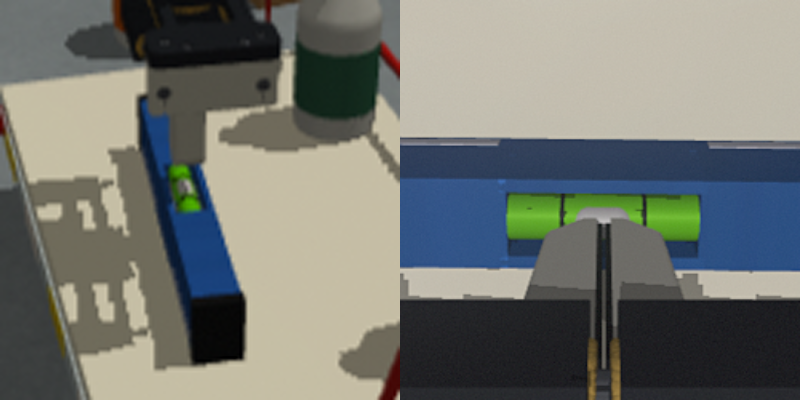

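Run:
```python
from h import *
S,T,W=P("side"),P("top"),P("wrist")
s=ctrl.sense(); print(s["eef_pos"].round(4),s["wrist_force"].round(1))
for n,M in(("side",S),("top",T),("wrist",W)):
  for p in(s["eef_pos"],[.55,-.0281,.137],[.551,-.0278,.15]):
    x=M@np.r_[p,1]; print(n,(x[:2]/x[2]).round(1))
```

```text
[ 0.551  -0.0278  0.1335] [ 0.2 -0.9 -1.1]
side [330.2 261.6]
side [329.8 260.2]
side [330.2 254.5]
top [363.8 237.5]
top [364.1 237.6]
top [364.4 235.8]
wrist [321.1 286.3]
wrist [321.5 291.3]
wrist [320.9 301.1]
```

The side crop shows the finger tips (about row 252) still above the vial (row 261), so there is no contact yet. I'll go down in small steps and stop as soon as a force shows.

To row units: 0.001 m is 0.0017.

```bash
ok(){ python3 -c "
from bench import ctrl, imaging, job_done
import sys
s=ctrl.sense();print(s['eef_pos'][2].round(4),s['wrist_force'].round(1));sys.exit(s['wrist_force'][2]>2.5)"; }
echo '[[[0, 0, 0, 0, 0, 0.0017, 0], [0, 0, 0, 0, 0, 0.0017, 0]]]' | python3 nudge.py >/dev/null; ok &&
echo '[[[0, 0, 0, 0, 0, 0.0017, 0], [0, 0, 0, 0, 0, 0.0017, 0]]]' | python3 nudge.py >/dev/null; ok &&
echo '[[[0, 0, 0, 0, 0, 0.0017, 0], [0, 0, 0, 0, 0, 0.0017, 0]]]' | python3 nudge.py >/dev/null; ok &&
echo '[[[0, 0, 0, 0, 0, 0.0017, 0], [0, 0, 0, 0, 0, 0.0017, 0]]]' | python3 nudge.py >/dev/null; ok &&
echo '[[[0, 0, 0, 0, 0, 0.0017, 0], [0, 0, 0, 0, 0, 0.0017, 0]]]' | python3 nudge.py >/dev/null; ok
```

```text
0.1324 [ 0.2  0.6 -0.1]
0.1324 [ 0.2  0.6 -0.1]
0.1324 [ 0.2  0.6 -0.1]
0.1324 [ 0.2  0.6 -0.1]
0.1324 [ 0.2  0.6 -0.1]False
False
False
False
False
```

To row units: 0.001 m is 0.0017.

```bash
ok(){ python3 -c "
from bench import ctrl, imaging, job_done
import sys
s=ctrl.sense();print(s['eef_pos'][2].round(4),s['wrist_force'].round(1));sys.exit(int(s['wrist_force'][2]>2.5))"; }
echo '[[[0, 0, 0, 0, 0, 0.0017, 0], [0, 0, 0, 0, 0, 0.0017, 0]]]' | python3 nudge.py >/dev/null; ok &&
echo '[[[0, 0, 0, 0, 0, 0.0017, 0], [0, 0, 0, 0, 0, 0.0017, 0]]]' | python3 nudge.py >/dev/null; ok &&
echo '[[[0, 0, 0, 0, 0, 0.0017, 0], [0, 0, 0, 0, 0, 0.0017, 0]]]' | python3 nudge.py >/dev/null; ok &&
echo '[[[0, 0, 0, 0, 0, 0.0017, 0], [0, 0, 0, 0, 0, 0.0017, 0]]]' | python3 nudge.py >/dev/null; ok &&
echo '[[[0, 0, 0, 0, 0, 0.0017, 0], [0, 0, 0, 0, 0, 0.0017, 0]]]' | python3 nudge.py >/dev/null; ok &&
echo '[[[0, 0, 0, 0, 0, 0.0017, 0], [0, 0, 0, 0, 0, 0.0017, 0]]]' | python3 nudge.py >/dev/null; ok
```

```text
0.1314 [-0.6 -0.5  0.4]
0.1304 [ 0.4  0.8 -0.1]
0.1294 [-0.5 -0.8 -0.4]
0.1284 [ 0.5 -0.3  0.7]
0.1274 [ 0.3 -0.1  0.8]
0.1264 [-0.5  0.2  0.8]
```

To row units: 0.001 m is 0.0017.

```bash
ok(){ python3 -c "
from bench import ctrl, imaging, job_done
import sys
s=ctrl.sense();print(s['eef_pos'][2].round(4),s['wrist_force'].round(1));sys.exit(int(s['wrist_force'][2]>2.5))"; }
echo '[[[0, 0, 0, 0, 0, 0.0017, 0], [0, 0, 0, 0, 0, 0.0017, 0]]]' | python3 nudge.py >/dev/null; ok &&
echo '[[[0, 0, 0, 0, 0, 0.0017, 0], [0, 0, 0, 0, 0, 0.0017, 0]]]' | python3 nudge.py >/dev/null; ok &&
echo '[[[0, 0, 0, 0, 0, 0.0017, 0], [0, 0, 0, 0, 0, 0.0017, 0]]]' | python3 nudge.py >/dev/null; ok &&
echo '[[[0, 0, 0, 0, 0, 0.0017, 0], [0, 0, 0, 0, 0, 0.0017, 0]]]' | python3 nudge.py >/dev/null; ok
python3 - <<'E'
from h import *
im=imaging.grab_frame("side")[:,:,::-1]; w=imaging.grab_frame("wrist")[:,:,::-1]
a=cv2.resize(im[200:330,270:400],(400,400),interpolation=cv2.INTER_CUBIC)
b=cv2.resize(w[150:400,195:445],(400,400))
cv2.imwrite("pics/c6.png",np.hstack([a,b]))
E
```

```text
0.1254 [ 0.6 -0.3  0.1]
0.1244 [ 0.5 -0.5 -1.1]
0.1234 [ 0.2 -0.4 -0.6]
0.1224 [-0.  -0.2 -0.1]
```

View pics/c6.png

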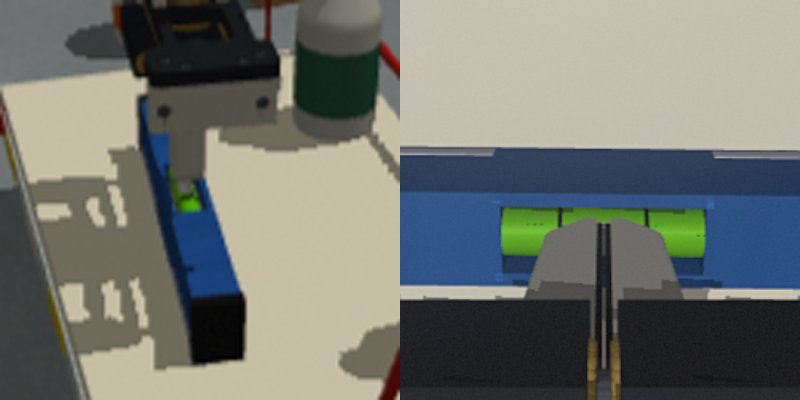

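The tips are now nearer the vial (row about 180 against 188 in the crop), so about 5 mm remains. Continue.

To row units: 0.0007 m is 0.0012.

```bash
ok(){ python3 -c "
from bench import ctrl, imaging, job_done
import sys
s=ctrl.sense();print(s['eef_pos'][2].round(4),s['wrist_force'].round(1));sys.exit(int(s['wrist_force'][2]>2.5))"; }
echo '[[[0, 0, 0, 0, 0, 0.0012, 0], [0, 0, 0, 0, 0, 0.0012, 0]]]' | python3 nudge.py >/dev/null; ok &&
echo '[[[0, 0, 0, 0, 0, 0.0012, 0], [0, 0, 0, 0, 0, 0.0012, 0]]]' | python3 nudge.py >/dev/null; ok &&
echo '[[[0, 0, 0, 0, 0, 0.0012, 0], [0, 0, 0, 0, 0, 0.0012, 0]]]' | python3 nudge.py >/dev/null; ok &&
echo '[[[0, 0, 0, 0, 0, 0.0012, 0], [0, 0, 0, 0, 0, 0.0012, 0]]]' | python3 nudge.py >/dev/null; ok &&
echo '[[[0, 0, 0, 0, 0, 0.0012, 0], [0, 0, 0, 0, 0, 0.0012, 0]]]' | python3 nudge.py >/dev/null; ok &&
echo '[[[0, 0, 0, 0, 0, 0.0012, 0], [0, 0, 0, 0, 0, 0.0012, 0]]]' | python3 nudge.py >/dev/null; ok &&
echo '[[[0, 0, 0, 0, 0, 0.0012, 0], [0, 0, 0, 0, 0, 0.0012, 0]]]' | python3 nudge.py >/dev/null; ok &&
echo '[[[0, 0, 0, 0, 0, 0.0012, 0], [0, 0, 0, 0, 0, 0.0012, 0]]]' | python3 nudge.py >/dev/null; ok
```

```text
0.1217 [ 0.5 -0.   0. ]
0.121 [-0.7 -0.1  0.5]
0.1203 [-0.   0.3  0.2]
0.1196 [ 0.1 -0.1  0.2]
0.1189 [-0.1 -0.4  0.4]
0.1182 [-0.3  1.1  1.1]
0.1175 [-0.1 -0.1  0. ]
0.1168 [ 0.4 -0.1 -0.4]
```

To row units: 0.0007 m is 0.0012.

```bash
ok(){ python3 -c "
from bench import ctrl, imaging, job_done
import sys
s=ctrl.sense();print(s['eef_pos'][2].round(4),s['wrist_force'].round(1));sys.exit(int(s['wrist_force'][2]>2.5))"; }
echo '[[[0, 0, 0, 0, 0, 0.0012, 0], [0, 0, 0, 0, 0, 0.0012, 0]]]' | python3 nudge.py >/dev/null; ok &&
echo '[[[0, 0, 0, 0, 0, 0.0012, 0], [0, 0, 0, 0, 0, 0.0012, 0]]]' | python3 nudge.py >/dev/null; ok &&
echo '[[[0, 0, 0, 0, 0, 0.0012, 0], [0, 0, 0, 0, 0, 0.0012, 0]]]' | python3 nudge.py >/dev/null; ok &&
echo '[[[0, 0, 0, 0, 0, 0.0012, 0], [0, 0, 0, 0, 0, 0.0012, 0]]]' | python3 nudge.py >/dev/null; ok &&
echo '[[[0, 0, 0, 0, 0, 0.0012, 0], [0, 0, 0, 0, 0, 0.0012, 0]]]' | python3 nudge.py >/dev/null; ok &&
echo '[[[0, 0, 0, 0, 0, 0.0012, 0], [0, 0, 0, 0, 0, 0.0012, 0]]]' | python3 nudge.py >/dev/null; ok
```

```text
0.1161 [-0.1 -0.9  0.5]
0.1154 [ 0.7 -0.6 -0.5]
0.1148 [0.5 0.  0.7]
0.1147 [-1.9 -0.9  8.3]
0.1147 [-1.9 -0.9  8.3]
0.1147 [-1.9 -0.9  8.3]
```

Contact was made and the force is 8.3 N. I'll add a little, let it settle, then check.

To row units: 0.00015 m is 0.0003.

```bash
echo '[[[0, 0, 0, 0, 0, 0.0003, 0], [0, 0, 0, 0, 0, 0.0003, 0], [0, 0, 0, 0, 0, 0.0003, 0], [0, 0, 0, 0, 0, 0.0003, 0], [0, 0, 0, 0, 0, 0.0003, 0], [0, 0, 0, 0, 0, 0.0003, 0], [0, 0, 0, 0, 0, 0.0003, 0], [0, 0, 0, 0, 0, 0.0003, 0], [0, 0, 0, 0, 0, 0.0003, 0], [0, 0, 0, 0, 0, 0.0003, 0], [0, 0, 0, 0, 0, 0.0003, 0], [0, 0, 0, 0, 0, 0.0003, 0], [0, 0, 0, 0, 0, 0.0003, 0], [0, 0, 0, 0, 0, 0.0003, 0], [0, 0, 0, 0, 0, 0.0003, 0], [0, 0, 0, 0, 0, 0.0003, 0]]]' | python3 nudge.py
python3 - <<'E'
from h import *
f=[]
im=[]
for i in range(5):
    im.append(imaging.grab_frame(("side","wrist","top","top","top")[i])[:,:,::-1]); f.append(ctrl.sense()["wrist_force"])
print(np.mean(f,0).round(1))
a=cv2.resize(im[0][235:285,305:355],(400,400),interpolation=cv2.INTER_CUBIC)
b=cv2.resize(im[1][160:360,220:420],(400,400),interpolation=cv2.INTER_CUBIC)
t=cv2.resize(im[2][110:310,240:480],(480,400))[:,:400]
cv2.imwrite("pics/c7.png",np.vstack([np.hstack([a,b])]))
# bottles unmoved?
t0=cv2.imread("pics/top0.png").astype(int)
d=abs(im[2].astype(int)-t0).max(2)>40
for n,(x,y,w,h) in dict(red=(283,165,32,45),blue=(390,140,35,45),jar=(140,230,45,45)).items(): print(n,d[y:y+h,x:x+w].sum())
E
```

```text
time_s: 22.2
eef_pos: [0.551, -0.0278, 0.1147]
ee_rot: [-0.0, 1.0, 0.025, 0.0]
wrist_force: [-2.1, 0.2, 10.1]
gripper_width: 0.0005
grasp_force: 5.1
[-2.4  0.5  9.9]
red 0
blue 244
jar 0
```

View pics/c7.png

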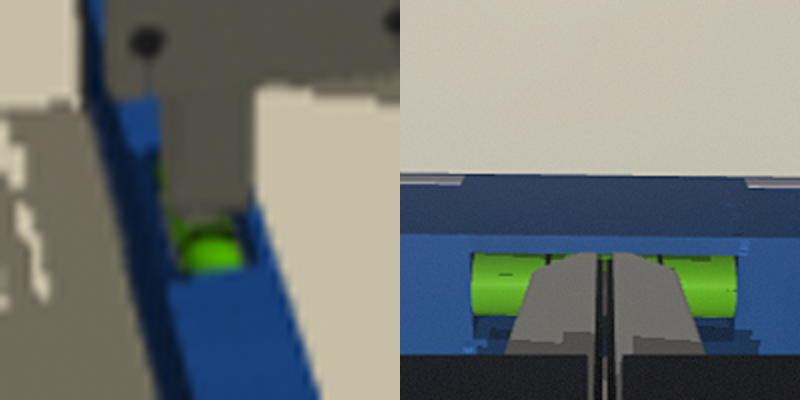

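The tips press at the vial's middle (fingers at 605, vial 471–737 in the crop) with 10 N. The arm may be covering the blue bottle in the top view, so I'll check it from the side before handing in.

Run:
```python
from h import *
a=imaging.grab_frame("side")[:,:,::-1].astype(int); s0=cv2.imread("pics/side0.png").astype(int)
d=abs(a-s0).max(2)>40
print("blue bottle diff",d[236:315,412:455].sum(),"cap/upper",d[236:275,425:450].sum(),"red",d[178:243,366:395].sum(),"L knob",d[218:245,238:262].sum())
t=imaging.grab_frame("top"); print(t[145:185:8,407].tolist()); print(ctrl.sense()["wrist_force"].round(1))
```

```text
blue bottle diff 24 cap/upper 7 red 0 L knob 0
[[116, 111, 116], [74, 77, 88], [110, 107, 102], [127, 119, 106], [145, 136, 121]]
[-2.5  0.3 10.5]
```

```bash
python3 -c "
from bench import ctrl, imaging, job_done
print(job_done())"
```

```text
the job is handed in; nothing more can be done
None
```

I raised the low right end with its front knob until the bubble read centred with the level free, then handed the job in at about 22.5 s while pressing the vial's middle with about 10 N. The fingers hid the bubble during pressing, so I could not read it under load. The left knob and both bottles looked unmoved in the side view, and the jar in the top view.

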